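# Build the checking stack in the projector nest

## Robot

A 7-joint arm with a two-finger parallel gripper is mounted at the origin on the work surface. World frame = base frame: x ahead of the robot, y to its left, z up, the work surface at z = 0. Lengths are in m, angles in rad, forces in N, time in s.
With the tool pointing down it reaches from about 0.4 to 0.9 m from the base axis. Payload 5.5 kg.
Tool frame: the origin (TCP) lies midway between the tips of the shut fingers; the grasp point (between the pads) lies 19 mm behind it (manip.grip_depth is the distance from the TCP to the grasp point, in m); z points along the fingers, y is the line along which they close (so a half turn about z gives the same grasp; the last joint's range is limited). The gripper opens to 92 mm and grips with 3 to 60 N. Pads are 19 mm wide; open, the fingers measure 130 mm over their backs; the gripper's body (75 mm by 190 mm) begins 47 mm behind the grasp point.
Start: joints at [-0.947, 0.501, -0.427, 1.55, 0.221, 1.138, -0.21], TCP at [0.229, 0.608, 0.227] pointing down, gripper open.
Joint ranges: [-2.88, 2.88], [-0.31, 2.03], [-1.54, 1.56], [0.2, 2.42], [-1.41, 4.55], [0.19, 2.02], [-2.57, 2.57]. Speed limits (rad/s): [2.57, 2.57, 3.14, 3.14, 3.14, 3.14, 3.14].

## Interface

Orientations are given as a unit quaternion [x, y, z, w].
In Python, from bench import manip, effector, viewer gives the robot as it stands. Calls block until the motion is done:
- manip.move_pose(position, orientation): joint-space move of the TCP to a pose.
- manip.servo_line(position, ori=None, vel=0.15): straight line of the TCP; ori=None keeps the orientation; vel is the mean speed in m/s.
- manip.movej(angles): joint-space move.
- effector.open_jaws() and effector.close(f_grip=None): open the fingers fully, or close them until they stop; f_grip is the grip in N (None keeps the last).
- manip.sleep(seconds).
- manip.solve_ik(position, orientation): joint angles nearest the present ones, or None.
- viewer.get_image(name): name is "side" or "top"; returns the picture (420x560x3 uint8, red, green, blue); there is no depth.
- viewer.get_calibration(name): a dict with "vfov" (degrees; the focal length in pixels is half the picture's height over the tangent of half this angle, whatever the lens; pixels are square), "cx", "cy" (the principal point, pixels), "eye" and "attitude" of the camera in the world. Camera axes: x right, y down, z forward; pixel columns grow to the right and rows downward; lengths in m; the calibration is good to about 2 mm. A picture is of the moment at which its call begins. get_calibration takes no time and is no camera call.
A pose or a line that the arm cannot do raises manip.PlanningError and nothing moves.
- manip.hand_in(): hands the job in; it is judged then, once.
Readings, each from a call of its own:
- manip.current_clock(): time.
- manip.current_q(): joint angles.
- manip.current_joint_velocities(): joint speeds.
- manip.current_tau(): joint torques, N m.
- manip.current_tool_pos(): TCP position.
- manip.current_tcp_rot(): TCP orientation.
- manip.current_force(): force on the tool from outside, world axes, zero at the start.
- manip.current_wrist_torque(): the same for the moment, N m.
- manip.current_finger_gap(): finger opening in m.
- manip.current_gripper_force(): force on a finger pad.
Only numpy, scipy, OpenCV 4.12 (cv2) and the standard library are available. Lean on these libraries where they do the work, as an engineer would, in place of code of your own. Each camera call takes 0.05 s, during which the arm holds its last target. There are 200 camera calls.

## Task

Build up the projector's checking stack in the nest with the four corner posts: first the bored holder block, then the square spacer on it with its recess up, then the round disc into the spacer's recess. Take the parts from their sloping bins and set each one down fully home, flat and square between the posts, without dropping any, then let go. Leave the dial stand and the two gauges where they are.

Things in the scene. Friction and masses are not known exactly. Their poses are not given: they have to be found in the camera images.
- nest: Dark steel nest, fixed, at any of four places: base plate 92 x 92 x 16 mm with four L-shaped corner posts up to 60 mm over the bench, walls 8 mm thick, outline 67 mm square. They bound a pocket 51 mm square along the nest's x and y. In the middle of each of its four sides is a gap 33 mm wide, open to the top, for the fingers. Post tops flare (lead-in, 3 mm). Origin: centre of its underside, z up.
- nest_floor (a point): Centre of the pocket's floor, 16 mm above the bench; axes as the nest's. The posts stand 44 mm above it; their inner faces flare outwards over the top 8 mm. Undersides when home: block 0, spacer 24, disc 32 mm above this floor.
- holder: Holder block, bare aluminium, 48 x 48 x 24 mm with a 20 mm bore right through along z, about 0.14 kg. Origin: centre of its underside; z out of its top, x and y along its sides. It starts flat on the slope of its bin: its z leans 30 degrees from vertical towards the bin's -x, its y is level.
- spacer: Spacer, bare aluminium plate 48 x 48 x 12 mm with a round recess 38 mm across and 4 mm deep in its top, about 0.07 kg. Origin: centre of its underside; z out of the recessed face, x and y along its sides. It starts on its bin's slope like the block, recess up.
- disc: Round disc, bare aluminium with a dark-rimmed window (22 mm) on top, 35 mm diameter, 12 mm thick, lower edge bevelled 3 mm, about 0.05 kg. Origin: centre of its underside; z out of its top. It starts on its bin's slope, its z leaning 30 degrees. Home in the spacer's recess its top is level with the tops of the posts.
- bin_body: Grey plastic bin with the holder block, fixed. Its floor slopes at 30 degrees, low at the bin's -x, rising to +x. 110 mm wide (y), 64 mm deep; side walls 104 mm apart inside 12 mm, rear wall 5 mm off the floor; rear top 48 mm above the bench. A 6 mm high lip across the low side stops the part. Origin: on the bench, below the floor's seat point.
- seat_body (a point): Seat point of that bin: on its sloping floor, 25 mm straight above the bin's origin, in the middle of its width. The block's origin starts within 6 mm of it, to either side (y). The axes are the bin's (z up). The other two bins are the same.
- bin_spacer: Bin like bin_body, with the spacer in it; same size and origin.
- bin_disc: Bin like bin_body, with the disc in it; same size and origin, but the stop lip is 18 mm down the slope from the seat point instead of 24.5 mm.
- stand: Dial comparator stand, 2 kg, loose in the middle of the row, to be left alone. Base 88 (x) x 54 (y) x 22 mm; a 20 mm column, 20 mm to -x of centre, 172 mm tall; at its head an arm towards +x with a 44 mm dial, face 57 mm to +x of centre, top 172 mm above the bench. Origin: centre of its underside.
- ring_gauge: Steel ring, 64 mm outside, 32 mm bore, 22 mm high, loose behind the row, to be left alone. Origin: centre of its underside.
- plug_gauge: Stepped steel plug standing loose behind the row, 34 mm diameter, 75 mm high, to be left alone. Origin: centre of its underside.
There are look-alikes about, which are no part of the job. Leave any purple look-alike of the spacer alone.

How it is judged:
On the way, in this order (a step that is already met when the one before it is completed fails the run):
1. the holder block is fully home and square in the empty pocket (z of holder in the frame of nest_floor between -0.002 and 0.002 m and angle between holder's own z axis and vertical below 0.05 rad and x of holder in the frame of nest_floor between -0.0025 and 0.0025 m and y of holder in the frame of nest_floor between -0.0025 and 0.0025 m and (angle between the x axis of holder and the x axis of nest, either way round below 0.08 rad or angle between the x axis of holder and the y axis of nest, either way round below 0.08 rad)), for 0.2 s.
2. the spacer lies flat and square on the holder between the posts (all of step 1 and z of spacer in the frame of nest_floor between 0.022 and 0.026 m and angle between spacer's own z axis and vertical below 0.05 rad and x of spacer in the frame of nest_floor between -0.0025 and 0.0025 m and y of spacer in the frame of nest_floor between -0.0025 and 0.0025 m and (angle between the x axis of spacer and the x axis of nest, either way round below 0.08 rad or angle between the x axis of spacer and the y axis of nest, either way round below 0.08 rad)), for 0.2 s.
3. the disc sits home in the spacer's recess (all of step 2 and z of disc in the frame of nest_floor between 0.03 and 0.034 m and angle between disc's own z axis and vertical below 0.05 rad and x of disc in the frame of nest_floor between -0.004 and 0.004 m and y of disc in the frame of nest_floor between -0.004 and 0.004 m), for 0.2 s.
At the end, for the whole second after the job is handed in: Holder, spacer, disc stacked in the pocket, at rest and released: undersides 0, 24, 32 mm (+-2) above its floor, level to 0.05 rad; holder and spacer centred to 2.5 mm per side, square to 0.08 rad (any quarter turn), disc centred to 4 mm; stand and gauges within 15 mm of their starts (all of step 3 and linear speed of each of holder, spacer, disc below 0.02 m/s and contact force between the fingers and holder below 0.1 N and contact force between the fingers and spacer below 0.1 N and contact force between the fingers and disc below 0.1 N and distance of each of stand, ring_gauge, plug_gauge from where it was at the start of the episode below 0.015 m); the robot touches nothing.
It fails at once if the holder is dropped (out of the fingers and falling faster than 0.6 m/s) (linear speed of holder above 0.6 m/s and contact force between the fingers and holder below 0.05 N).
It fails at once if the spacer is dropped (out of the fingers and falling faster than 0.6 m/s) (linear speed of spacer above 0.6 m/s and contact force between the fingers and spacer below 0.05 N).
It fails at once if the disc is dropped (out of the fingers and falling faster than 0.6 m/s) (linear speed of disc above 0.6 m/s and contact force between the fingers and disc below 0.05 N).
It fails at once if the stand or a gauge is shifted by more than 15 mm (distance of any of stand, ring_gauge, plug_gauge from where it was at the start of the episode above 0.015 m).
It also fails if it takes over 72 s, if anything falls off the work surface, if the arm or the gripper's body presses on something with over 40 N, if the wrist force passes 120 N, or if a joint passes its speed limit or range.

## Working session

There is one attempt and no reset: what is moved stays moved. The work goes in short steps, each a Python script; the robot and the scene stay as the last script left them, time stands still between calls to the robot, and variables do not carry over. Pictures are saved under pics/ and viewed, at most 10 in all, crops included, and the job is handed in when it is done.

```bash
mkdir -p pics; ls; python3 - <<'E'
from bench import manip, effector, viewer
import cv2
for n in ("side","top"):
    im=viewer.get_image(n); cv2.imwrite(f"pics/{n}0.png",im[:,:,::-1]); print(n,viewer.get_calibration(n))
print(manip.current_tool_pos(),manip.current_tcp_rot(),manip.current_clock(),manip.grip_depth)
E
```

```text
pics
side {'vfov': 48.26350291624054, 'cx': 283.3034431545408, 'cy': 204.29189453038404, 'eye': array([ 0.54871967, -0.78860043,  0.92908658]), 'attitude': array([ 0.93364777, -0.005041  ,  0.00244931, -0.35814863])}
top {'vfov': 47.08672577862542, 'cx': 272.72970976204005, 'cy': 207.59996844772493, 'eye': array([0.49056005, 0.00277877, 1.04427422]), 'attitude': array([-0.6984267 ,  0.71496619, -0.01929483,  0.02551865])}
[0.22927653 0.60754875 0.22578249] [ 1.79406886e-01  9.83774564e-01 -8.60850627e-04 -1.88079980e-04] 0.1 0.0188
```

View pics/top0.png

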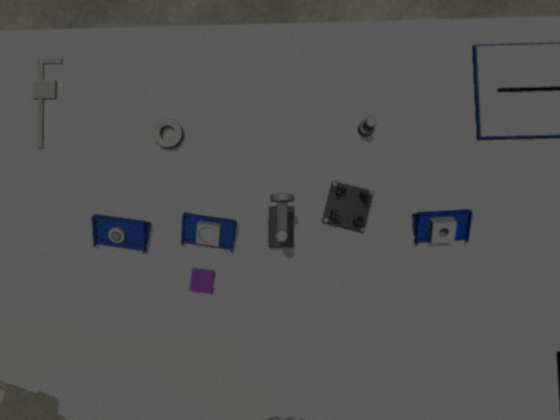

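View pics/side0.png

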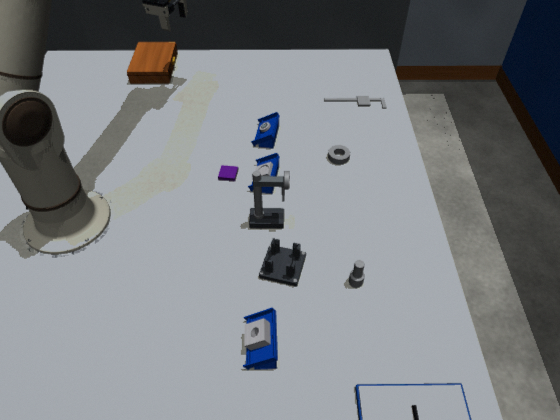

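Top view: disc bin (120,232), spacer bin (208,232), stand (282,225), nest (348,207), holder bin (442,226). The spacer candidates are the silver plate in a bin at (208,233) and the purple plate on the bench at (203,281). The silver one is meant: it is bare aluminium, in a bin and recessed. I'll take enlarged crops to confirm and to measure.

```bash
python3 - <<'E'
import cv2,numpy as np
t=cv2.imread("pics/top0.png"); s=cv2.imread("pics/side0.png")
def crop(im,x,y,w,h,k,g=0.6):
    c=im[y:y+h,x:x+w]; c=(255*(c/max(1,c.max()))**g).astype(np.uint8)
    c=cv2.resize(c,None,fx=k,fy=k,interpolation=cv2.INTER_CUBIC)
    for i in range(0,w,10):
        cv2.line(c,(i*k,0),(i*k,6),(0,255,255),1); cv2.putText(c,str(x+i),(i*k,16),0,.33,(0,255,255),1)
    for i in range(0,h,10):
        cv2.line(c,(0,i*k),(6,i*k),(0,255,255),1); cv2.putText(c,str(y+i),(7,i*k+4),0,.33,(0,255,255),1)
    return c
a=np.vstack([crop(t,86,206,160,50,5),crop(t,316,178,160,70,5)]);cv2.imwrite("pics/tc.png",a)
b=np.hstack([crop(s,244,106,50,96,6),np.vstack([crop(s,254,234,56,54,6)[:288],crop(s,236,304,56,70,6)[:288*0+420]])[:,:] [:576+0]  if 0 else np.vstack([crop(s,244,106,50,96,6)])])if 0 else None
p=crop(s,248,108,40,90,6); q=crop(s,256,234,54,54,6); r=crop(s,238,304,44,70,6)
W=np.zeros((540,240+324+264,3),np.uint8); W[:540,:240]=p; W[:324,240:564]=q; W[:420,564:]=r
cv2.imwrite("pics/sc.png",W[:,:800])
E
```

```text
(no output)
```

View pics/tc.png

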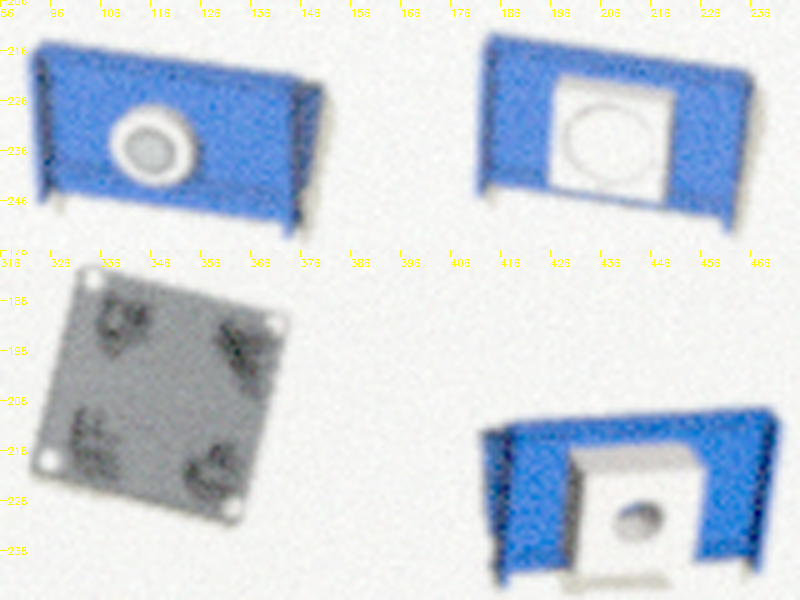

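View pics/sc.png

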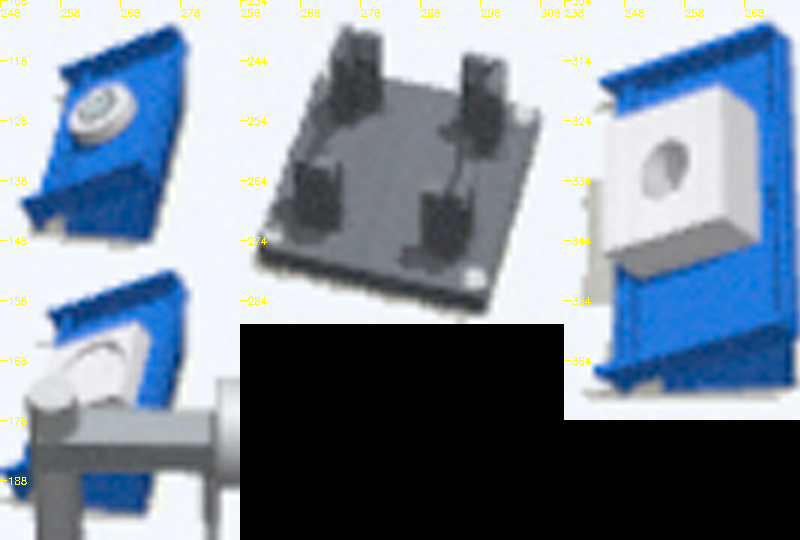

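Crops confirm the spacer is the silver plate with the recess in the second bin (top px about 208,233). Next: averaged images with contrast stretched for the part corners, and a silhouette fit of the nest.

```bash
cat > cam.py <<'E'
import numpy as np, cv2
from scipy.spatial.transform import Rotation as R
from bench import viewer
class Cam:
    def __init__(s,n):
        c=viewer.get_calibration(n); s.f=210/np.tan(np.radians(c['vfov'])/2)
        s.c=np.array([c['cx'],c['cy']]); s.e=np.array(c['eye']); s.R=R.from_quat(c['attitude'])
    def proj(s,P):
        q=s.R.inv().apply(np.atleast_2d(P)-s.e); return s.f*q[:,:2]/q[:,2:]+s.c
cams={n:Cam(n) for n in('top','side')}
def yawR(a): return R.from_euler('z',a)
def boxpts(lo,hi): return np.array([[x,y,z] for x in(lo[0],hi[0]) for y in(lo[1],hi[1]) for z in(lo[2],hi[2])])
NEST=[boxpts((-.046,-.046,0),(.046,.046,.016))]
for sx in(1,-1):
    for sy in(1,-1):
        for a,b in(((.0165,.0255),(.0335,.0335)),((.0255,.0165),(.0335,.0335))):
            NEST.append(boxpts((*a,.016),(*b,.06))*[sx,sy,1])
def render(cam,solids,x,y,z,yaw,win,k=8):
    x0,y0,w,h=win; m=np.zeros((h*k,w*k),np.uint8)
    for S in solids:
        p=cam.proj(yawR(yaw).apply(S)+[x,y,z]); p=((p-[x0,y0]+.5)*k-.5)
        cv2.fillConvexPoly(m,cv2.convexHull((p*16).round().astype(np.int32)),255,shift=4)
    return cv2.resize(m,(w,h),interpolation=cv2.INTER_AREA)/255.
E
python3 - <<'E'
from cam import *
from scipy.optimize import minimize
im={n:np.mean([viewer.get_image(n) for _ in range(6)],0) for n in cams}
np.savez('avg.npz',**im)
win={'top':(312,172,72,70),'side':(248,224,70,70)}
obs={}
for n in cams:
    x,y,w,h=win[n]; g=im[n][y:y+h,x:x+w].mean(2); b=np.percentile(g,90); d=np.percentile(g,20)
    obs[n]=np.clip((b*.93-g)/(b*.93-max(d,b*.45)),0,1)   # soft dark mask
def fit(ns,p0,z=None):
    def f(p):
        return sum(np.abs(render(cams[n],NEST,p[0],p[1],z if z is not None else p[3],p[2],win[n])-obs[n]).sum() for n in ns)
    best=None
    for _ in range(3):
        r=minimize(f,p0,method='Nelder-Mead',options=dict(initial_simplex=np.array([p0]+[np.array(p0)+np.eye(len(p0))[i]*.01 for i in range(len(p0))]),xatol=1e-5,fatol=.01)); p0=r.x
    return r.x,r.fun
# start from pixel of plate centre
c=cams['top']; d=c.R.apply([*(np.array([348,207])-c.c)/c.f,1]); P=c.e+d*(.016-c.e[2])/d[2]; print(P)
for a in(-.25,.25):
  print(a,fit(['top'],[P[0],P[1],a],0),fit(['side'],[P[0],P[1],a],0))
  print(fit(['top','side'],[P[0],P[1],a,0.0]))
def crop(n,x,y,w=33,h=33,k=8):
    c=im[n][y:y+h,x:x+w]; lo,hi=np.percentile(c,2),c.max(); c=(255*np.clip((c-lo)/(hi-lo),0,1)**1.8).astype(np.uint8)[:,:,::-1]
    c=cv2.resize(c,None,fx=k,fy=k,interpolation=cv2.INTER_CUBIC)
    for i in range(0,w,4):
        cv2.line(c,(i*k,0),(i*k,4),(0,0,255),1); cv2.line(c,(0,i*k),(4,i*k),(0,0,255),1)
    cv2.putText(c,f"{n} {x},{y}",(8,14),0,.4,(0,0,255),1); return c
W=np.vstack([np.hstack([crop('top',424,212),crop('top',192,216),crop('top',101,219)]),np.hstack([crop('side',240,314),crop('side',247,152),crop('side',250,112)])])
cv2.imwrite('pics/parts.png',W)
E
```

```text
[ 0.55340365 -0.14960312  0.016     ]
-0.25 (array([ 0.55428343, -0.14907761, -0.27387695]), np.float64(121.78729825772555)) (array([ 0.5545104 , -0.15316367, -0.27059349]), np.float64(242.18082767477935))
(array([ 0.55467704, -0.14966377, -0.27411983, -0.0050918 ]), np.float64(356.2897951948138))
0.25 (array([ 0.55417587, -0.14904239, -0.27096217]), np.float64(122.23594850204589)) (array([ 0.55459056, -0.15322473, -0.27259425]), np.float64(241.8768005645838))
(array([ 0.55467251, -0.14967515, -0.27390493, -0.0049843 ]), np.float64(356.5458845646987))
```

View pics/parts.png

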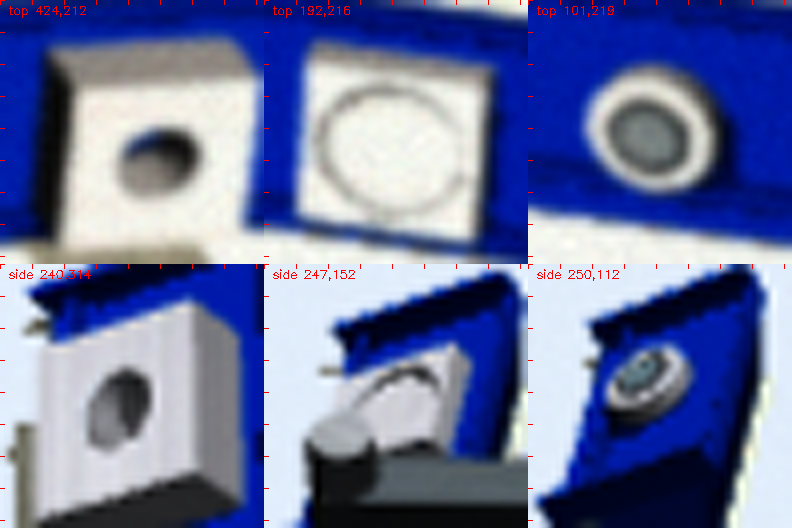

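Corners are readable. Holder top face in the top view: (432.9,222.1), (455.8,221.6). In the side view: (244.3,323.6), (263.7,318.1), (263.9,339.6), (244.6,345.8). The spacer and disc windows are also clear. Next I fit the part poses.

```bash
cat > fitp.py <<'E'
from cam import *
from scipy.optimize import least_squares
h=.024
def T(x,y,z): return (x*h,y*h,z)
# local point : crop pixel (8x)
D={'holder':((424,212),(240,314),
 {T(1,1,.024):(75,84),T(1,-1,.024):(258,80),T(1,1,0):(48,52),T(1,-1,0):(232,38),(0,0,.024):(160,163)},
 {T(-1,1,.024):(38,80),T(1,1,.024):(193,36),T(1,-1,.024):(195,208),T(-1,-1,.024):(40,258),T(1,1,0):(238,74),T(1,-1,0):(242,241),(0,0,.024):(118,146)}),
'spacer':((192,216),(247,152),
 {T(1,1,.012):(41,60),T(1,-1,.012):(228,70),T(-1,-1,.012):(211,240),T(-1,1,.012):(32,214),T(1,1,0):(51,40),(0,0,.012):(126,150)},
 {T(-1,1,.012):(71,108),T(1,1,.012):(191,81),T(1,1,0):(208,98)}),
'disc':((101,219),(250,112),{(0,0,.012):(120,135)},{(0,0,.012):(112,110)})}
def rot(yaw): return R.from_euler('z',yaw)*R.from_euler('y',-np.pi/6)
def fit(name,ns,z=None,yaw=None,off={}):
    o0,o1,pt,ps=D[name]; obs=[]
    for n,o,p in(('top',o0,pt),('side',o1,ps)):
        if n in ns: obs.append((cams[n],np.array(list(p)),np.array(list(p.values()))/8-.44+o,np.array(off.get(n,(0,0)))))
    def unp(q): q=list(q); x,y=q[:2]; q=q[2:]; zz=z if z is not None else q.pop(0); a=yaw if yaw is not None else q.pop(0); return x,y,zz,a
    def f(q):
        x,y,zz,a=unp(q); return np.concatenate([(c.proj(rot(a).apply(P)+[x,y,zz])-uv-o).ravel() for c,P,uv,o in obs])
    q0=[.5,{'holder':-.35,'spacer':.15,'disc':.33}[name]]+([.025] if z is None else [])+([0] if yaw is None else [])
    r=least_squares(f,q0); return np.array(unp(r.x)),np.sqrt(np.mean(r.fun**2))
E
python3 - <<'E'
from fitp import *
np.set_printoptions(precision=4,suppress=True)
for n in('holder','spacer'):
    print(n,*fit(n,['top'],.025),*fit(n,['side'],.025,),'J',*fit(n,['top','side']))
for y in(-.08,-.1): print('disc',*fit('disc',['top'],.025,y),*fit('disc',['side'],.025,y),'J',*fit('disc',['top','side'],None,y))
# bin yaws from rear top edge line in top view (tc.png, 5x)
for a,b in(((35,45),(320,85)),((490,37),(750,75)),((485,430-250),(770,408-250))):
    c=cams['top']; x0=(86,206) if b[1]<130 and a[1]<60 else (316,178); P=[]
    for p in(a,b):
        u=np.array(p)/5-.4+x0; d=c.R.apply([*(u-c.c)/c.f,1]); P.append(c.e+d*(.048-c.e[2])/d[2])
    v=P[0]-P[1]; print('rear edge yaw',np.arctan2(-v[0],v[1]),P)
E
```

```text
holder [ 0.5065 -0.3395  0.025   0.0249] 0.4277542960383534 [ 0.5066 -0.3419  0.025   0.0291] 0.37558446347828883 J [ 0.5065 -0.3405  0.0221  0.0275] 0.38169686668681396
spacer [ 0.5083  0.1477  0.025  -0.1423] 0.47302587060234813 [ 0.5043  0.1449  0.025  -0.22  ] 0.38206097124238614 J [ 0.5079  0.1482  0.0216 -0.1374] 0.5692636862826358
disc [ 0.51    0.3412  0.025  -0.08  ] 4.4938668397781776e-14 [ 0.5085  0.3365  0.025  -0.08  ] 1.0048591735576161e-14 J [ 0.5095  0.3428  0.0201 -0.08  ] 0.25738343812687353
disc [ 0.51    0.3411  0.025  -0.1   ] 2.842170943040401e-14 [ 0.5084  0.3364  0.025  -0.1   ] 5.0242958677880804e-14 J [ 0.5095  0.3427  0.0201 -0.1   ] 0.2573834381268655
rear edge yaw -0.1621943268969315 [array([0.5482, 0.3852, 0.048 ]), array([0.5288, 0.2666, 0.048 ])]
rear edge yaw -0.1683954122528668 [array([0.5471, 0.1958, 0.048 ]), array([0.5288, 0.0883, 0.048 ])]
rear edge yaw 0.05365043107023288 [array([ 0.5346, -0.2775,  0.048 ]), array([ 0.541 , -0.3951,  0.048 ])]
```

```bash
cat > act.py <<'E'
from fitp import *
from bench import manip, effector
from scipy.spatial.transform import Rotation as R
np.set_printoptions(precision=4,suppress=True)
def grasp(o,yaw,nh,sgn=1,dx=0):   # tip nh above sloping floor, dx up-slope
    r=rot(yaw); x,_,n=r.as_matrix().T
    y=sgn*x; z=-n
    return np.array(o)+n*nh+x*dx, R.from_matrix(np.stack([np.cross(y,z),y,z],1)).as_quat()
def place(xy,yaw,z):    # closing line along direction yaw, tool down
    y=np.array([np.cos(yaw),np.sin(yaw),0]); zz=np.array([0,0,-1.])
    return np.array([*xy,z]), R.from_matrix(np.stack([np.cross(y,zz),y,zz],1)).as_quat()
E
python3 - <<'E'
from act import *
parts={'h':((.5065,-.341,.025),.035),'s':((.508,.146,.025),-.15),'d':((.5095,.339,.025),-.155)}
for k,(o,a) in parts.items():
    for s in(1,-1):
        print(k,s,[manip.solve_ik(*grasp(o,a,nh,s)) is not None for nh in(.0075,.09)],manip.solve_ik(*grasp(o,a,.0075,s)))
for q in range(4):
    a=-.273+q*np.pi/2
    print(q,[manip.solve_ik(*place((.5545,-.15),a,z)) for z in(.025,.2)])
E
```

```text
h 1 [True, True] [ 0.9378  0.5777 -0.2007  2.1275 -1.2938  0.2776  2.0575]
h -1 [True, True] [ 0.9378  0.5777 -0.2007  2.1275 -1.2938  0.2776 -1.084 ]
s 1 [True, False] [ 0.4965  1.0611 -1.3076  2.3451  1.8754  1.2568 -2.0901]
s -1 [True, True] [-0.4068  0.4781 -0.1756  2.3694  1.8504  0.4242  0.6578]
d 1 [True, True] [-1.1811  0.6156  0.3413  2.101   0.9476  0.3247 -1.9667]
d -1 [True, True] [-0.6506  0.608  -0.2993  2.0827  1.3403  0.6309  0.9203]
0 [array([ 0.0719,  0.6123,  0.1871,  1.8884, -0.176 ,  0.6566,  0.0925]), array([ 0.0214,  0.3667,  0.2455,  1.7913, -0.104 ,  0.9961,  0.0348])]
1 [array([ 0.2381,  0.6052, -0.0264,  1.8824,  0.0247,  0.6544,  1.4945]), array([ 0.0925,  0.3627,  0.1561,  1.7888, -0.0658,  0.9952,  1.5722])]
2 [array([-0.6361,  1.2084,  1.3469,  1.9102, -1.2877,  1.2516, -2.2276]), array([-0.6762,  0.787 ,  1.3573,  1.8116, -0.817 ,  1.2513, -2.495 ])]
3 [array([-0.0891,  0.6408,  0.3977,  1.8941, -0.3769,  0.6805, -1.3096]), array([-0.1248,  0.3836,  0.4321,  1.7963, -0.1871,  1.002 , -1.4629])]
```

```bash
python3 - <<'E'
from act import *
t0=manip.current_clock()
manip.move_pose(*place((.42,.30),-.1,.34)); print(manip.current_q())
manip.move_pose(*place((.52,-.15),-.273,.30)); print(manip.current_q())
manip.servo_line(place((.5545,-.151),-.273,.11)[0],vel=.25)
print(manip.current_tool_pos(),manip.current_q(),manip.current_clock())
im=viewer.get_image('side'); np.save('side1.npy',im)
manip.move_pose(*grasp((.5065,-.341,.025),.035,.10)); print(manip.current_q(),manip.current_tool_pos(),manip.current_force())
im2=viewer.get_image('side'); im3=viewer.get_image('top'); np.save('side2.npy',im2); np.save('top2.npy',im3)
print(manip.current_clock()-t0)
from cam import cams
c=cams['side']
def tips(p,q):
    Rm=R.from_quat(q); return c.proj(np.array(p)+Rm.apply([[sx*.0095,sy,0] for sy in(.046,-.046) for sx in(1,-1)]+[[0,0,0]]))
p1=place((.5545,-.151),-.273,.11); p2=grasp((.5065,-.341,.025),.035,.10)
print(tips(*p1)); print(tips(*p2))
def crop(im,x,y,w,h,k=6):
    m=cv2.resize(im[y:y+h,x:x+w,::-1],None,fx=k,fy=k,interpolation=cv2.INTER_CUBIC).astype(float); return np.clip(255*(m/255)**.6,0,255).astype(np.uint8)
a=crop(im,230,200,66,90);a2=crop(im2,225,285,66,90)
for (A,x0,y0,t) in((a,230,200,tips(*p1)),(a2,225,285,tips(*p2))):
    for u in t: cv2.circle(A,tuple(int(v) for v in ((u-[x0,y0]+.5)*6-.5)),3,(0,0,255),-1)
cv2.imwrite('pics/tip.png',np.hstack([a,a2]))
E
```

```text
[-0.5496  0.1386 -0.1398  1.7441  0.0195  1.2608 -0.7908]
[-0.0104  0.2102  0.2792  1.757  -0.063   1.183   0.0165]
[ 0.5553 -0.151   0.1111] [ 0.0295  0.4824  0.2415  1.8565 -0.1525  0.8189  0.0761] 4.7333
[ 1.3707  0.4388 -0.616   2.1665 -0.5191  0.301   1.3541] [ 0.4571 -0.3426  0.1121] [ 0.4747  0.2987 -0.0906]
5.6417
[[303.6044 238.6779]
 [301.5911 245.3522]
 [263.6043 230.2244]
 [261.1483 236.6965]
 [282.3396 237.6855]]
[[252.6493 304.8866]
 [252.6742 313.8241]
 [213.4427 318.3568]
 [212.9227 327.1717]
 [232.5776 316.146 ]]
```

View pics/tip.png

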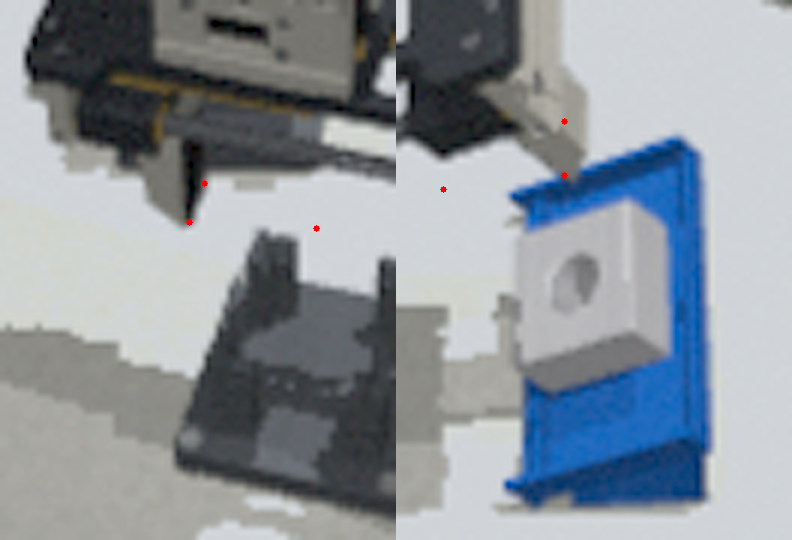

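Side picture: the fingertips land within about 1 px of prediction (predicted (189,222), seen (189,226) in the crop). So averaging the two cameras is right: nest (0.5545,-0.151), holder (0.5066,-0.3407). The lower finger would come close to the bench, so I shift 5 mm uphill and descend in checked steps.

```bash
cat >> act.py <<'E'
def line(p,q=None,vel=.15,fix=True):
    p=np.array(p); manip.servo_line(p,q,vel=vel)
    if fix:
        manip.sleep(.15); e=p-manip.current_tool_pos()
        if np.linalg.norm(e)>4e-4: manip.servo_line(p+e,q,vel=.02); manip.sleep(.1)
    p2=manip.current_tool_pos(); print('t%.1f'%manip.current_clock(),'err mm',(p2-p)*1e3,'F',manip.current_force(),'rot',np.degrees((R.from_quat(manip.current_tcp_rot())*R.from_quat(q).inv()).magnitude()) if q is not None else '')
E
python3 - <<'E'
from act import *
o=(.5066,-.3407,.025)
line(*grasp(o,.035,.10,1,.005))
line(*grasp(o,.035,.035,1,.005),vel=.2,fix=False)
line(*grasp(o,.035,.0085,1,.005),vel=.06)
print(manip.current_q())
E
```

```text
t6.7 err mm [ 0.218   0.2961 -0.056 ] F [-1.2438  0.4155 -0.3426] rot 0.039357353442277344Traceback (most recent call last):
  File "<stdin>", line 4, in <module>
  File "act.py", line 13, in line
    p=np.array(p); manip.servo_line(p,q,vel=vel)
                   ~~~~~~~~~~~~~~~~^^^^^^^^^^^^^
bench.PlanningError: the arm cannot follow that straight line within its joint ranges
```

```bash
python3 - <<'E'
from act import *
o=(.5066,-.3407,.025)
print(manip.current_q())
for s in (1,-1):
  for nh in(.1,.08,.06,.035,.0085): print(s,nh,manip.solve_ik(*grasp(o,.035,nh,s,.005)))
E
```

```text
[ 1.3567  0.436  -0.6089  2.1606 -0.5167  0.3051  1.3423]
1 0.1 [ 1.3575  0.4359 -0.6091  2.1607 -0.5167  0.3051  1.3423]
1 0.08 [ 1.3272  0.4808 -0.5986  2.1536 -0.5118  0.2616  1.3402]
1 0.06 [ 1.2991  0.5259 -0.5892  2.1446 -0.507   0.2203  1.3387]
1 0.035 [ 1.1329  0.5444 -0.4158  2.1345 -0.8875  0.2235  1.6889]
1 0.0085 [ 0.9312  0.5729 -0.2007  2.1219 -1.2663  0.2781  2.0219]
-1 0.1 [ 0.2636  0.4466  0.6798  2.1954 -1.3273  0.6936 -1.1384]
-1 0.08 [ 0.2525  0.499   0.6795  2.188  -1.4018  0.7003 -1.0881]
-1 0.06 [ 0.419   0.493   0.4562  2.1734 -1.3949  0.595  -1.0799]
-1 0.035 [ 0.5852  0.518   0.2345  2.153  -1.4026  0.4905 -1.0555]
-1 0.0085 [ 0.7501  0.564   0.0146  2.1282 -1.4065  0.3785 -1.0249]
```

```bash
python3 - <<'E'
from act import *
o=(.5066,-.3407,.025)
for nh in(.06,.045,.035): manip.move_pose(*grasp(o,.035,nh,1,.005))
print(manip.current_clock(),manip.current_q(),[manip.solve_ik(*grasp(o,.035,nh,1,.005)) for nh in(.025,.017,.0085)])
try: line(*grasp(o,.035,.0085,1,.005),vel=.06)
except manip.PlanningError as e:
    print(e)
    for nh in(.028,.022,.016,.012): manip.move_pose(*grasp(o,.035,nh,1,.005))
    print(manip.current_force())
    manip.move_pose(*grasp(o,.035,.0085,1,.005)); manip.sleep(.2)
print(manip.current_tool_pos()-grasp(o,.035,.0085,1,.005)[0],manip.current_q(),manip.current_force(),manip.current_clock())
E
```

```text
7.575 [ 1.2022  0.5602 -0.4996  2.1326 -0.7159  0.1953  1.5344] [array([ 1.1502,  0.5732, -0.4473,  2.1271, -0.857 ,  0.1947,  1.6663]), array([ 1.1207,  0.5857, -0.4199,  2.1222, -0.9395,  0.1921,  1.7436]), array([ 1.0827,  0.5976, -0.3824,  2.1169, -1.0441,  0.1952,  1.8404])]
t8.7 err mm [ 0.0996  0.409  -0.4479] F [-0.6822  0.0919  0.0073] rot 0.0021225457701593456
[ 0.0001  0.0004 -0.0004] [ 1.0859  0.5992 -0.3872  2.1173 -1.0412  0.192   1.8382] [-0.6822  0.0919  0.0073] 8.6667
```

```bash
python3 - <<'E'
from act import *
o=(.5066,-.3407,.025)
effector.close(f_grip=35); manip.sleep(.2)
print(manip.current_finger_gap(),manip.current_gripper_force(),manip.current_clock(),manip.current_tool_pos())
for nh in(.03,.08):
    line(*grasp(o,.035,nh,1,.005),vel=.08,fix=False); print(manip.current_finger_gap(),manip.current_q())
cv2.imwrite('pics/h1.png',cv2.resize(viewer.get_image('side')[220:370,180:330,::-1],None,fx=4,fy=4))
E
```

```text
0.04726259441953673 34.999703764915466 9.6333 [ 0.5066 -0.3403  0.0342]
t10.1 err mm [ 0.2998 -0.3052  0.5123] F [-0.0261 -0.2928 -2.0772] rot 0.07504222116333932
0.04752534074230796 [ 1.0676  0.5424 -0.3429  2.133  -1.0168  0.243   1.8038]
t10.8 err mm [ 0.1198  0.2303 -0.1217] F [-0.2476  0.1816 -2.0548] rot 0.019815097483424266
0.04789770168421544 [ 1.0396  0.423  -0.2575  2.1627 -0.9428  0.3528  1.7189]
```

View pics/h1.png

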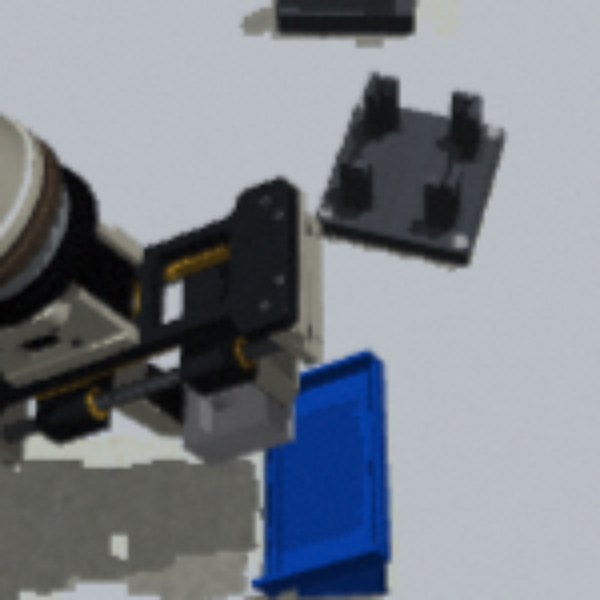

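```bash
cat >> act.py <<'E'
def insert(xy,yaw,z0,z1,step=.003,ktol=3,vel=.05,fstop=12):
    """z0: start TCP height, z1: expected home. admittance in xy, stop on upward force"""
    xy=np.array(xy,float); q=place(xy,yaw,z0)[1]
    line([*xy,z0],q,vel=.15); F0=np.array(manip.current_force()); z=z0; lz=z0
    off=np.array([*xy,z0])-manip.current_tool_pos()  # residual tracking offset
    while z>z1-.0015:
        z=max(z-step,z1-.0015-1e-9); manip.servo_line([*xy,z],q,vel=vel)
        F=np.array(manip.current_force())-F0; p=np.array(manip.current_tool_pos())
        if np.linalg.norm(F)>ktol: print('z %.1f'%(p[2]*1e3),'xy',(p[:2]-xy)*1e3,'dF',F)
        if F[2]>fstop: break
        if np.hypot(*F[:2])>ktol: xy=xy+np.clip(F[:2]*1e-4,-.0008,.0008)
    manip.sleep(.15); print('end t%.1f'%manip.current_clock(),np.array(manip.current_tool_pos()),'dF',np.array(manip.current_force())-F0,'gap',manip.current_finger_gap())
    return xy
E
python3 - <<'E'
from act import *
xy=(.5545,-.151)
manip.move_pose(*place((.50,-.27),-.1,.18))
manip.move_pose(*place(xy,-.273,.12))
print(manip.current_clock(),manip.current_q(),manip.current_finger_gap())
insert(xy,-.273,.073,.0245)
E
```

```text
12.6417 [-0.0368  0.4789  0.3283  1.8554 -0.2003  0.8414  0.1182] 0.04778413387942723
t13.6 err mm [-0.7456  0.9895 -1.018 ] F [-1.0895  0.037  -1.7515] rot 0.03073050441123573
z 24.1 xy [ 0.2458 -0.0704] dF [-1.6484  0.5336  8.9067]
end t18.0 [ 0.5547 -0.1511  0.0241] dF [-1.3349  1.1618  9.3333] gap 0.04773983741014523
```

```bash
python3 - <<'E'
from act import *
effector.open_jaws(); p=np.array(manip.current_tool_pos())
line([*p[:2],.09],vel=.2,fix=False)
manip.move_pose(*place((.50,-.10),-.2,.27))
manip.move_pose(*place((.44,.14),-.15,.25)); print(manip.current_clock(),manip.current_q())
o=(.507,.1463,.025)
for s in(1,-1): print(s,[manip.solve_ik(*grasp(o,-.15,nh,s,.006)) for nh in(.10,.05,.007)])
im=viewer.get_image('side'); im2=viewer.get_image('top')
a=cv2.resize(im[230:295,250:315,::-1],None,fx=6,fy=6,interpolation=cv2.INTER_CUBIC); b=cv2.resize(im2[174:239,316:381,::-1],None,fx=6,fy=6,interpolation=cv2.INTER_CUBIC)
W=np.hstack([a,b]).astype(float); cv2.imwrite('pics/n1.png',np.clip(255*(W/W.max())**.6,0,255))
E
```

```text
t19.4 err mm [0.4577 0.0471 0.7247] F [ 0.4554 -0.3966 -0.551 ] rot 
21.1333 [-0.5508  0.1048  0.2013  1.9947 -0.023   1.0454 -0.4911]
1 [array([-0.4551,  0.2173, -0.2062,  2.4185,  1.295 ,  0.4274, -1.9862]), array([ 0.3409,  0.6265, -1.0834,  2.3727,  1.6728,  0.8626, -2.1561]), array([ 0.198 ,  0.6534, -0.8658,  2.3436,  1.793 ,  0.7821, -2.2522])]
-1 [array([ 0.4758,  0.5624, -1.2943,  2.3951,  1.5198,  0.9061,  1.0795]), array([-0.6087,  0.351 ,  0.0146,  2.3999,  1.5991,  0.3413,  0.8648]), array([ 0.0142,  0.5605, -0.6457,  2.3485,  1.7892,  0.6408,  0.8262])][ WARN:0@3.732] global loadsave.cpp:1063 imwrite_ Unsupported depth image for selected encoder is fallbacked to CV_8U.
```

View pics/n1.png

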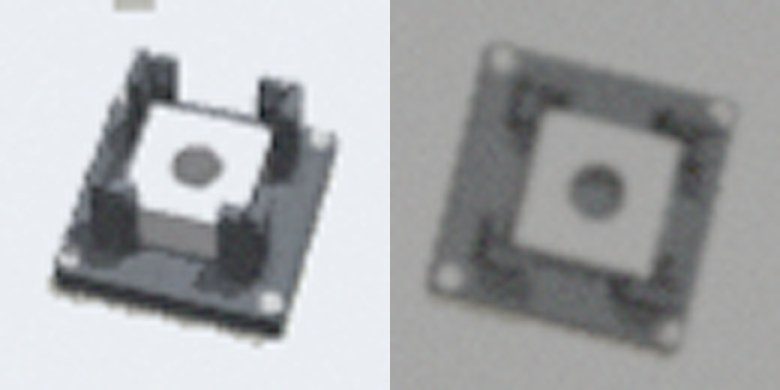

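The picture shows the holder flat and square between the posts, its bore at the middle of the nest. Next the spacer.

```bash
python3 - <<'E'
from act import *
o=(.507,.1463,.025); a=-.15
for nh in(.085,.06,.045,.035):
    t=grasp(o,a,nh,1,.006); j=manip.solve_ik(*t); print(nh,j)
    if j is None or np.abs(j-manip.current_q()).max()>(9 if nh==.085 else .9): print('stop'); break
    manip.movej(j)
print(manip.current_clock(),manip.current_tool_pos()-t[0],manip.current_force())
for nh in(.02,.0072): print(manip.solve_ik(*grasp(o,a,nh,1,.006)))
E
```

```text
0.085 [-0.6447  0.2528  0.0154  2.4191  1.3569  0.3644 -2.0521]
0.06 [-0.6471  0.3233  0.0463  2.4071  1.5278  0.3358 -2.2133]
0.045 [-0.6384  0.3652  0.0531  2.3978  1.6351  0.3266 -2.3144]
0.035 [-0.6261  0.3929  0.0502  2.3906  1.7054  0.3252 -2.3799]
23.4083 [-0.0002 -0.0001  0.0005] [0.3913 0.5249 0.5203]
[-0.6021  0.4338  0.0389  2.3786  1.8045  0.329  -2.4705]
[-0.5849  0.4682  0.0325  2.3676  1.8829  0.3336 -2.542 ]
```

```bash
python3 - <<'E'
from act import *
o=(.507,.1463,.025); a=-.15
line(*grasp(o,a,.0072,1,.006),vel=.06)
F=np.array(manip.current_force()); print(manip.current_q()[6])
if np.linalg.norm(F)<6:
    effector.close(f_grip=30); manip.sleep(.2)
    print(manip.current_finger_gap(),manip.current_gripper_force(),manip.current_clock(),manip.current_tool_pos())
    for nh in(.03,.06):
        line(*grasp(o,a,nh,1,.006),vel=.08,fix=False); print(manip.current_finger_gap(),manip.current_q())
    a=viewer.get_image('side'); b=viewer.get_image('top')
    W=np.hstack([cv2.resize(a[100:220,200:330,::-1],None,fx=3,fy=3),cv2.resize(np.clip(b[180:300,150:280,::-1]*1.8,0,255).astype(np.uint8),None,fx=3,fy=3)])
    cv2.imwrite('pics/s1.png',W)
E
```

```text
t24.5 err mm [ 0.023  -0.1093 -0.3669] F [-0.0067  0.7434  0.7687] rot 0.00843953189640877
-2.533065957741646
0.04749650240606914 29.994066226354335 25.4917 [0.5086 0.1459 0.0338]
t25.9 err mm [0.3292 0.2554 0.2834] F [-0.0012  0.3479 -0.1082] rot 0.05762067161409844
0.046922107719974765 [-0.6129  0.4062  0.0405  2.3864  1.7399  0.3285 -2.4108]
t26.5 err mm [ 0.2505 -0.03   -0.1695] F [-0.2845  1.2081  0.0245] rot 0.012881251414180488
0.04758648453623066 [-0.6533  0.3241  0.0536  2.407   1.5296  0.3335 -2.2156]
```

View pics/s1.png

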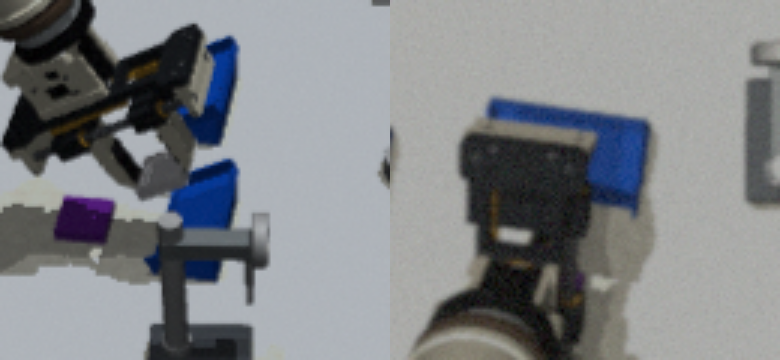

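The side view shows the spacer held by the fingers over its bin, around (258,157), and the gap reads 47.6 mm. Placing it now.

```bash
python3 - <<'E'
from act import *
xy=(.5546,-.151)
manip.movej(manip.solve_ik(*grasp((.507,.1463,.025),-.15,.085,1,.006)))
manip.move_pose(*place((.44,.14),-.15,.25)); print(manip.current_q(),manip.current_finger_gap())
manip.move_pose(*place((.50,-.10),-.2,.27))
manip.move_pose(*place(xy,-.273,.12))
print(manip.current_clock(),manip.current_finger_gap())
insert(xy,-.273,.073,.0472,step=.004)
E
```

```text
[-0.1938  0.1133 -0.1847  1.9849  0.0256  1.0475 -0.5412] 0.04732529622077587
29.875 0.04747773626722028
t30.9 err mm [-1.3061  0.0829 -1.6266] F [ 0.2302  0.7811 -0.8515] rot 0.01404682504590635
z 46.4 xy [ 0.5989 -0.1834] dF [-1.3191 -1.6046  5.7788]
end t32.8 [ 0.5552 -0.1513  0.0464] dF [-0.0741 -0.2376  5.7474] gap 0.04720746172178171
```

```bash
python3 - <<'E'
from act import *
effector.open_jaws(); p=np.array(manip.current_tool_pos())
line([*p[:2],.10],vel=.2,fix=False)
manip.move_pose(*place((.50,-.10),-.2,.27))
manip.move_pose(*place((.44,.14),-.15,.27))
manip.move_pose(*place((.44,.31),-.15,.22)); print(manip.current_clock(),manip.current_q())
o=(.509,.339,.025); a=-.155
for nh in(.085,.05,.035):
    t=grasp(o,a,nh,1,.005); j=manip.solve_ik(*t); print(nh,j)
    if j is None or np.abs(j-manip.current_q()).max()>(9 if nh==.085 else .9): print('stop'); break
    manip.movej(j)
print(manip.current_clock(),manip.current_tool_pos()-t[0],manip.current_force())
for nh in(.02,.0072): print(manip.solve_ik(*grasp(o,a,nh,1,.005)))
E
```

```text
t34.0 err mm [ 0.6982 -0.136   0.985 ] F [ 0.5877  0.1456 -0.0348] rot 
36.5333 [-0.4285  0.2911 -0.277   1.8437  0.0932  1.0203 -0.8955]
0.085 [-1.0654  0.4298  0.1202  2.1253  0.9187  0.5336 -1.9103]
0.05 [-1.0626  0.5026  0.1574  2.114   0.9817  0.4669 -1.967 ]
0.035 [-1.0631  0.5346  0.175   2.1074  1.0091  0.4385 -1.9929]
38.0083 [ 0.0005 -0.0005  0.0007] [-0.2794  0.0415  0.7535]
[-1.0645  0.5671  0.1937  2.0997  1.0366  0.4102 -2.0198]
[-1.0662  0.5953  0.21    2.0924  1.0605  0.3861 -2.0437]
```

```bash
python3 - <<'E'
from act import *
o=(.509,.339,.025); a=-.155
line(*grasp(o,a,.0072,1,.005),vel=.06)
if np.linalg.norm(manip.current_force())<6:
    effector.close(f_grip=25); manip.sleep(.2)
    print(manip.current_finger_gap(),manip.current_gripper_force(),manip.current_clock())
    for nh in(.03,.085):
        line(*grasp(o,a,nh,1,.005),vel=.1,fix=False); print(manip.current_finger_gap())
    s=viewer.get_image('side'); b=viewer.get_image('top')
    f=lambda im,x,y,w,h,k,g=1:cv2.resize(np.clip(im[y:y+h,x:x+w,::-1]*g,0,255).astype(np.uint8),(w*k,h*k),interpolation=cv2.INTER_CUBIC)
    cv2.imwrite('pics/d1.png',np.hstack([f(s,220,85,65,90,6),f(s,252,230,60,90,6)]))
E
```

```text
t38.8 err mm [-0.0783  0.2498  0.1351] F [-0.0315 -0.1212 -0.1742] rot 0.021746141581035106
0.03334732423845249 24.99992536380887 39.9333
t40.3 err mm [0.2296 0.4907 0.5119] F [ 0.1604 -0.0585 -2.1837] rot 0.08423737716604165
0.03308360915442288
t41.0 err mm [ 0.1481 -0.2808 -0.153 ] F [-0.461  -0.0838 -1.084 ] rot 0.01864592543375904
0.03307768275366436
```

View pics/d1.png

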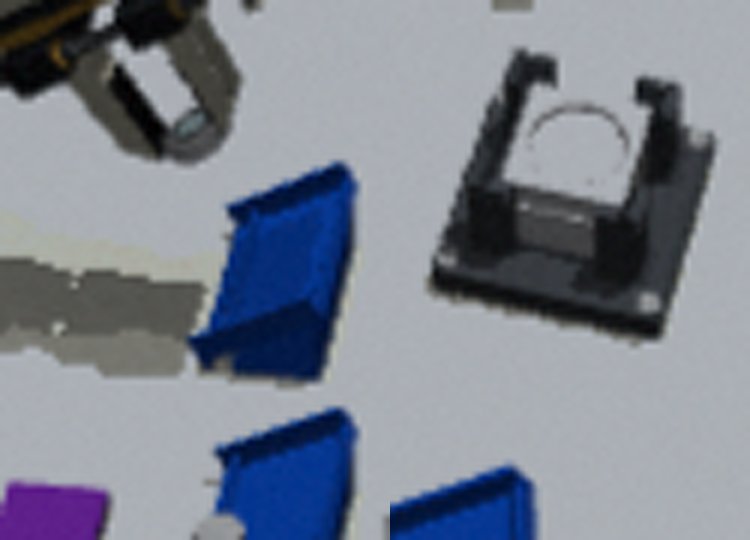

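The spacer lies home with its recess up, and the disc is held level in the fingers. The gap is 33 mm, slightly small, so I check numerically that the disc sits centrally in the pads.

```bash
python3 - <<'E'
from act import *
c=cams['side']; o=np.array((.509,.339,.025)); r=rot(-.155)
w0=np.array((112,110))/8-.44+(250,112); b=w0-c.proj(o+r.apply([0,0,.012])); print('bias',b)
T=np.array(manip.current_tool_pos()); pr=c.proj(T+r.apply([0,0,.012-.0072]))
w=np.array([188,124])/6-.42+(220,85); print('pred',pr+b,'seen',w, manip.current_tool_pos())
J=np.array([(c.proj(T+r.apply(v))-c.proj(T))[0] for v in np.eye(3)*.001]); print('px per mm x,y,n',J)
E
```

```text
bias [[-0.2136  0.6167]]
pred [[251.2278 105.5307]] seen [250.9133 105.2467] [0.4714 0.3442 0.1005]
px per mm x,y,n [[ 0.2826 -0.115 ]
 [ 0.0638 -0.2038]
 [-0.1822 -0.2588]]
```

```bash
python3 - <<'E'
from act import *
xy=(.555,-.151)
manip.move_pose(*place((.44,.31),-.15,.22))
manip.move_pose(*place((.44,.14),-.15,.27))
manip.move_pose(*place((.50,-.10),-.2,.28))
manip.move_pose(*place(xy,-.273,.13))
print(manip.current_clock(),manip.current_finger_gap())
insert(xy,-.273,.073,.0552,step=.003,fstop=7)
E
```

```text
44.5083 0.03283233615504851
t45.6 err mm [-1.3468  0.1776 -1.6532] F [ 1.0089  0.3979 -1.4596] rot 0.008573800488229867
z 55.0 xy [ 0.5271 -0.1552] dF [-4.0069  0.126  11.8693]
end t47.5 [ 0.5555 -0.1512  0.055 ] dF [-2.5037  0.599  11.283 ] gap 0.03310838714461416
```

```bash
python3 - <<'E'
from act import *
effector.open_jaws(); p=np.array(manip.current_tool_pos())
line([*p[:2],.12],vel=.2,fix=False)
manip.move_pose(*place((.42,-.25),-.2,.30)); manip.sleep(.3)
r=yawR(-.273)
for n in('top','side'):
    g=viewer.get_image(n).astype(float).mean(2); pw=cams[n].proj([.5545,-.151,.060])[0]; ref=np.load('avg.npz')
    x,y=np.round(pw).astype(int); W=g[y-12:y+13,x-12:x+13]; hi=np.percentile(W,95)
    yy,xx=np.mgrid[-12:13,-12:13]; m=((xx**2+yy**2)<64)&(W<.85*hi)
    print(n,'pred',pw,'window centroid',x+xx[m].mean(),y+yy[m].mean(),'n',m.sum(),'extent',np.ptp(xx[m])+1,np.ptp(yy[m])+1)
    print(W[4:21:1,4:21].round().astype(int))
print(manip.current_clock(),manip.current_force())
E
```

```text
t49.0 err mm [ 0.4065 -0.0507  0.7353] F [-1.0065 -0.3793  0.5375] rot 
top pred [351.8162 205.0606] window centroid 350.92 204.5 n 100 extent 13 12
[[88 89 82 83 85 89 89 89 89 91 87 87 91 91 91 91 92]
 [88 86 86 90 90 91 92 88 90 93 92 91 91 92 93 91 93]
 [86 88 92 91 89 83 77 74 81 84 89 90 90 88 91 95 93]
 [85 91 91 90 78 68 66 66 66 67 74 85 90 88 90 88 91]
 [87 90 88 75 68 68 71 72 68 64 64 72 87 93 94 90 92]
 [86 90 77 70 67 72 74 75 73 69 65 63 82 90 93 90 93]
 [92 89 71 64 72 75 75 72 74 75 70 65 75 86 90 89 90]
 [91 88 73 64 74 75 74 75 75 74 73 66 69 87 90 86 88]
 [89 86 68 66 72 74 72 76 74 75 72 68 68 87 87 85 89]
 [89 90 74 62 69 74 76 74 77 73 73 66 76 85 89 82 87]
 [86 90 78 63 66 69 72 73 73 70 66 68 83 90 90 82 86]
 [79 88 88 74 68 63 68 69 68 63 63 75 86 91 85 84 87]
 [69 83 89 87 78 70 64 61 64 72 79 87 90 89 79 89 88]
 [69 69 86 86 88 86 78 78 82 88 90 88 87 83 85 90 88]
 [79 71 72 79 88 89 89 91 89 91 90 87 83 81 87 91 87]
 [89 79 68 67 72 81 85 86 86 84 84 81 84 87 91 89 81]
 [93 86 78 72 73 75 78 77 78 72 80 88 89 92 95 87 74]]
side pred [282.3519 251.143 ] wi
[... 611 characters left out ...]
5 142 116 138 193 189 181]
 [189 174 180 187 150 100 145 146 145 146 145 144 135 104 187 189 175]
 [181 128 175 187 145  95 143 145 145 146 144 145 128 102 175 187 158]
 [178 134 169 184 135  91 122 143 145 145 144 132 102 133 192 186 146]
 [178 106 118 190 187 139 102 123 133 133 127  99 110 173 190 175 137]
 [182 112 107 172 189 189 163 121 108 110 109 125 165 193 183 139 115]
 [183 131  94 120 172 185 191 193 192 193 192 192 189 181 160 106 145]
 [190 175 108  75  99 146 172 176 184 186 181 179 161 107  79 124 177]
 [193 189 167 108  72  78  94  98 127 141 121 111  70  77 104 159 185]
 [194 192 191 169 118 102  80  74  76  75  73  76  91 120 165 192 193]]
50.3583 [-0.3717  0.2808 -0.5689]
```

```bash
python3 - <<'E'
from bench import manip
print(manip.hand_in(), manip.current_clock())
E
```

```text
the job is handed in; nothing more can be done
the job is handed in; nothing more can be done
```

The holder, spacer and disc are stacked in the nest and released, and the job was handed in at about 50 s of the 72 s; pictures show the holder and spacer home, the disc was checked by final descent height and image measurement only, the stand and gauges were not re-measured at the end, and no verdict came back.

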